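# Gauge the lamp adapter sleeves on a stepped pin and sort them

### The arm

A 6-joint arm with a two-finger parallel gripper is mounted at the origin on the work surface. World frame = base frame: x ahead of the robot, y to its left, z up, the work surface at z = 0. Lengths are in m, angles in degrees, forces in N, time in s.
With the tool pointing down it reaches from about 0.4 to 0.825 m from the base axis. Payload 7 kg.
Tool frame: the origin (TCP) lies at the very end of the fingers, on their centre line; the grasp point (between the pads) lies 19 mm behind it (ctrl.grip_depth is the distance from the TCP to the grasp point, in m); z points along the fingers, y is the line along which they close (so a half turn about z gives the same grasp; the last joint's range is limited). The gripper opens to 88 mm and grips with 3 to 60 N. Pads are 19 mm wide; open, the fingers measure 130 mm over their backs; the gripper's body (78 mm by 193 mm) begins 47 mm behind the grasp point.
Start: joints at [91.679, 20.546, 0.682, 0, -70.136, -16.507], TCP at [0.173, 0.652, 0.227] pointing down, gripper open.
Joint ranges: [-176.03, 176.03], [-82.01, 121.73], [-58.28, 71.71], [-173.87, 95.51], [-174.79, -0.11], [-173.66, 173.66]. Speed limits (degrees/s): [136.94, 136.94, 172.46, 180, 180, 180].

### API

Orientations are given as [roll, pitch, yaw] about the fixed x, y, z axes, in that order (R = Rz(yaw) Ry(pitch) Rx(roll)).
In Python, from plant import get_obs, eyes, ctrl, spotter gives the robot as it stands.
- The arm moves only by the shell command python3 -m crank 'ROWS'. ROWS is JSON, one flat list of numbers, 7 for each row, row after row: the turn, a rotation vector about the tool's x, y, z in rad, then the shift along the tool's x, y, z in mm, then the opening, from 0 (shut) to 1 (fully open). A call has 1 to 5 rows; each row shifts and turns the commanded pose from where the row before left it, along the tool's axes as they then stand; what a row does not reach is not made up. A row lasts 1/8 s, in which the tool goes at most 62.5 mm and 10.7 degrees, less where a joint would pass 70% of its speed; a pose out of reach is approached as far as the arm can. A call is refused whole if a number of a shift passes 62.5 or a number of a turn 0.188, either way. A call with a gripper value outside its range is refused whole. The fingers move at their own pace and stop on an object; the grip force is fixed at half the most. Time passes only in rows, so rows that do not move let the fingers close. It gives the time, the measured TCP pose, the force, the opening and the grip force at its end, in the units of the state.
- get_obs(): the state, without advancing time (a new reading comes with each control period).
- eyes.snapshot(name): name is "scene" or "top" or "wrist"; returns the picture (384x512x3 uint8, blue, green, red); there is no depth.
- eyes.camera_model(name): a dict with "fx", "fy", "cx", "cy" (pixels), "extrinsics" (4x4, takes a point from camera to world coordinates). Camera axes: x right, y down, z forward; pixel columns grow to the right and rows downward; lengths in m; the calibration is good to about 2 mm. A picture is of the moment at which its call begins: read the wrist's pose just before it. camera_model takes no time and is no camera call; for the wrist camera it gives the pose at the moment of the call.
- ctrl.close_job(): hands the job in; it is judged then, once.
Trained networks look in the newest picture that a camera, given by its name, has taken for a name from the list of things; names that differ only in an ending like _2 or _b are one class to them, and where a whole thing is asked for, a point or a joint stands for the part that bears it (a point fixed in the world has none). Each returns a list of dicts, best first, with "p" (0 to 1); they miss things now and then, are a little off and sometimes report something else, mostly with a low value. They report only what shows in the picture. A call takes as long as a camera call. They do not tell look-alikes from the thing itself.
- spotter.outline_of(camera, target): "region" (384x512 bool, what is visible of it) and "rect" ([left, top, width, height] in pixels, round what is visible of it).
- spotter.place_of(camera, target): "location" ([column, row] in pixels: a listed point, or the origin of a listed thing).
The state is a dict: "clock": time; "joint_pos": joint angles; "qvel": joint speeds; "tau": joint torques, N m; "tool_pos": TCP position; "orientation": TCP orientation; "force": force on the tool from outside, world axes, zero at the start; "moment": the same for the moment, N m; "opening": finger opening in m; "gripper_force": force on a finger pad.
Only numpy, scipy, OpenCV 4.12 (cv2) and the standard library are available. Lean on these libraries where they do the work, as an engineer would, in place of code of your own. Each camera call takes 0.05 s, during which the arm holds its last target. There are 200 camera calls.

### The job

Of the two standing aluminium sleeves only one fits the big diameter of the stepped gauge pin: lay one of them gently on its side on the bench, let go of it, take it again from above, and slide its open mouth straight onto the level pin, with a light push, until it either comes right up against the grey block or stops at the pin's step. Then put the sleeve that fits into the rectangular tray and the one that does not into the round dish. Set the sleeves down without letting them drop or topple, do not force them against the gauge, and leave the slide box, the oil bottle and the lens where they are.

Things in the scene. Friction and masses are not known exactly. Their poses are not given: they have to be found in the camera images.
- sleeve_a: Square aluminium adapter sleeve, 36 x 36 x 60 mm, about 150 g, with a blind round bore 50 mm deep. Starts standing on the bench, mouth up. Origin: centre of its closed end face; z runs along the bore towards the mouth, x and y are square to the sides. Outside the same as the other sleeve; one of the two has a 26 mm bore (fits), the other 19 mm (does not).
- sleeve_b: Square aluminium adapter sleeve, 36 x 36 x 60 mm, about 150 g, with a blind round bore 50 mm deep. Starts standing on the bench, mouth up. Origin: centre of its closed end face; z runs along the bore towards the mouth, x and y are square to the sides. Outside the same as the other sleeve; one of the two has a 26 mm bore (fits), the other 19 mm (does not).
- sleeve_a_mouth (a point): Centre of the open mouth of sleeve_a (60 mm from its origin along its z).
- sleeve_b_mouth (a point): Centre of the open mouth of sleeve_b (60 mm from its origin along its z).
- gauge: Gauge fixed to the bench: a grey block, 70 mm (x) x 50 mm (y) x 100 mm high, with a level stepped steel pin standing out 45 mm from its +y face, pin axis 70 mm above the bench. Origin: centre of the block's underside; +y points out along the pin, z up.
- pin_tip (a point): Centre of the pin's free end (70 mm along y and 70 mm up from the gauge's origin, same axes). From the tip: 15 mm diameter for 16.5 mm (end chamfered 2 mm), a flare 4 mm long to 23 mm diameter, then 23 mm for 24.5 mm to the block. The sleeve that fits goes on 45 mm, till its mouth meets the block; the other stops after about 18 mm.
- tray: Rectangular white plastic tray fixed to the bench, 150 mm (x) x 160 mm (y), 22 mm high, walls 4 mm, floor 4 to 5 mm thick. Origin: centre of its underside.
- dish: Round steel dish fixed to the bench, 160 mm across, 22 mm high, wall 3 mm, floor 4 mm thick. Origin: centre of its underside.
- slide_box: Bystander: grey closed slide box, 85 x 100 x 32 mm. Origin: centre of its underside.
- oil_bottle: Bystander: small amber bottle, 32 mm across, 75 mm high. Origin: centre of its underside.
- objective: Bystander: brass objective lens standing on the bench, 31 mm across, 44 mm high. Origin: centre of its underside.
Mind the look-alikes: they are no part of the job. What is shaped like the sleeve_a but green or red is not meant.

How it is judged (in metres and radians):
On the way, in this order (a step that is already met when the one before it is completed fails the run):
1. one sleeve lies on its side on the bench, let go (((angle between sleeve_a's own z axis and vertical between 1.4 and 1.74 rad and height (world z) of sleeve_a below 0.021 m and contact force between the fingers and sleeve_a below 0.1 N and linear speed of sleeve_a below 0.03 m/s) or (angle between sleeve_b's own z axis and vertical between 1.4 and 1.74 rad and height (world z) of sleeve_b below 0.021 m and contact force between the fingers and sleeve_b below 0.1 N and linear speed of sleeve_b below 0.03 m/s))), for 0.2 s.
2. a sleeve is tried on the pin: the fitting one is on right up to the block (within 5 mm), or the other is on as far as the step (within 5 mm), in line with the pin (((y of sleeve_a_mouth in the frame of pin_tip between -0.05 and -0.04 m and x of sleeve_a_mouth in the frame of pin_tip between -0.005 and 0.005 m and z of sleeve_a_mouth in the frame of pin_tip between -0.005 and 0.005 m and angle between the z axis of sleeve_a and the y axis of gauge, either way round below 0.12 rad) or (y of sleeve_b_mouth in the frame of pin_tip between -0.05 and -0.013 m and x of sleeve_b_mouth in the frame of pin_tip between -0.005 and 0.005 m and z of sleeve_b_mouth in the frame of pin_tip between -0.005 and 0.005 m and angle between the z axis of sleeve_b and the y axis of gauge, either way round below 0.12 rad))), for 0.2 s.
At the end, for the whole second after the job is handed in: The sleeve that fits the pin rests inside the rectangular tray and the one that does not rests inside the round dish (closed-end centre within the walls and below 68 mm), both released and still; standing or lying is the same (x of sleeve_a in the frame of tray between -0.07 and 0.07 m and y of sleeve_a in the frame of tray between -0.07 and 0.07 m and height (world z) of each of sleeve_a, sleeve_b below 0.068 m and contact force between the fingers and sleeve_a below 0.1 N and linear speed of each of sleeve_a, sleeve_b below 0.02 m/s and horizontal distance between sleeve_b and dish below 0.075 m and contact force between the fingers and sleeve_b below 0.1 N); the robot touches nothing.
It fails at once if a loose sleeve drops (falls at over 0.7 m/s) ((contact force between the fingers and sleeve_a below 0.1 N and linear speed of sleeve_a above 0.7 m/s) or (contact force between the fingers and sleeve_b below 0.1 N and linear speed of sleeve_b above 0.7 m/s)).
It fails at once if a loose sleeve topples (turns at over 10 rad/s) ((contact force between the fingers and sleeve_a below 0.1 N and angular speed of sleeve_a above 10 rad/s) or (contact force between the fingers and sleeve_b below 0.1 N and angular speed of sleeve_b above 10 rad/s)).
It fails at once if a sleeve is forced against the gauge with over 40 N (contact force between any of sleeve_a, sleeve_b and gauge above 40 N).
It fails at once if a bystander is moved by more than 20 mm (distance of any of slide_box, oil_bottle, objective from where it was at the start of the episode above 0.02 m).
It also fails if it takes over 72 s, if anything falls off the work surface, if the arm or the gripper's body presses on something with over 40 N, if the wrist force passes 120 N, or if a joint passes its speed limit or range.

## Working session

There is one attempt and no reset: what is moved stays moved. The work goes in short steps, Python scripts to look and compute and a shell command to move; the robot and the scene stay as the last step left them, time stands still between calls to the robot, and variables do not carry over. Pictures are saved under pics/ and viewed, at most 10 in all, crops included, and the job is handed in when it is done.

```bash
mkdir -p pics; ls; cat > h.py <<'E'
import numpy as np, cv2
from scipy.spatial.transform import Rotation as R
from plant import get_obs, eyes, ctrl, spotter
def ray(cam,px,z):
    m=eyes.camera_model(cam);T=np.array(m["extrinsics"])
    d=T[:3,:3]@np.array([(px[0]-m["cx"])/m["fx"],(px[1]-m["cy"])/m["fy"],1]);o=T[:3,3]
    return o+d*(z-o[2])/d[2]
def proj(cam,p):
    m=eyes.camera_model(cam);T=np.array(m["extrinsics"])
    c=T[:3,:3].T@(np.array(p)-T[:3,3]);return np.array([m["cx"]+m["fx"]*c[0]/c[2],m["cy"]+m["fy"]*c[1]/c[2]])
E
python3 - <<'E'
from h import *
o=get_obs();print({k:np.round(v,3) for k,v in o.items()})
ims=[]
for c in ["scene","top"]:
    im=eyes.snapshot(c);cv2.imwrite(f"pics/{c}0.png",im)
    m=eyes.camera_model(c);print(c,m["fx"],np.round(m["extrinsics"],3).tolist())
    for t,z in [("sleeve_a",0),("sleeve_a_mouth",.06),("gauge",0),("pin_tip",.07),("tray",0),("dish",0),("slide_box",0),("oil_bottle",0),("objective",0)]:
        for d in spotter.place_of(c,t)[:4]:
            print(c,t,round(d["p"],2),np.round(d["location"],1),np.round(ray(c,d["location"],z),3))
E
```

```text
pics
{'clock': np.float64(0.0), 'joint_pos': array([ 9.1679e+01,  2.0590e+01,  6.3200e-01, -2.1000e-02, -7.0137e+01,
       -1.6506e+01]), 'qvel': array([-0.056,  0.026,  0.064,  0.058,  0.025, -0.02 ]), 'tau': array([-0.0000e+00, -5.8271e+01,  2.9305e+01,  6.9970e+00,  7.0000e-03,
       -0.0000e+00]), 'tool_pos': array([0.173, 0.652, 0.226]), 'orientation': array([ 1.79904e+02, -8.00000e-03, -1.48350e+01]), 'force': array([-0.33 , -0.025, -0.777]), 'moment': array([-0.011,  0.023, -0.019]), 'gripper_force': np.float64(0.0), 'opening': np.float64(0.088)}
scene 387.4884987257806 [[-0.579, 0.616, -0.534, 1.127], [0.815, 0.452, -0.361, 0.362], [0.019, -0.645, -0.764, 0.816], [0.0, 0.0, 0.0, 1.0]]
scene sleeve_a 0.86 [331.9 231.6] [ 0.535  0.218 -0.   ]
scene sleeve_a 0.83 [297.6 244.9] [0.622 0.167 0.   ]
scene sleeve_a 0.65 [293.8 195.9] [0.491 0.077 0.   ]
scene sleeve_a 0.63 [279.3 169.1] [ 0.429 -0.011  0.   ]
scene sleeve_a_mouth 0.85 [295.9 177.7] [0.48  0.069 0.06 ]
scene sleeve_a_mouth 0.72 [278.9 153.3] [ 0.429 -0.017  0.06 ]
scene sleeve_a_mouth 0.61 [303.  231.5] [0.619 0.17
[... 909 characters left out ...]
ve_a 0.5 [183.6 220.8] [0.535 0.213 0.   ]
top sleeve_a_mouth 0.68 [202.5 184.2] [0.623 0.161 0.06 ]
top sleeve_a_mouth 0.66 [178.5 216.9] [0.538 0.214 0.06 ]
top sleeve_a_mouth 0.65 [235.5 237. ] [0.494 0.07  0.06 ]
top sleeve_a_mouth 0.57 [271.  263.2] [ 0.434 -0.019  0.06 ]
top gauge 0.9 [304.  180.1] [ 0.658 -0.103  0.   ]
top pin_tip 0.63 [282.8 169.1] [ 0.668 -0.041  0.07 ]
top tray 0.95 [403.8 252.4] [ 0.476 -0.365  0.   ]
top dish 0.9 [117.  235.7] [0.488 0.385 0.   ]
top slide_box 0.61 [223.2 126.6] [0.802 0.124 0.   ]
top oil_bottle 0.73 [357.3 156.7] [ 0.73  -0.248  0.   ]
top oil_bottle 0.53 [404.7 251.7] [ 0.478 -0.368  0.   ]
top objective 0.57 [173.7 171.6] [0.667 0.251 0.   ]
```

View pics/top0.png

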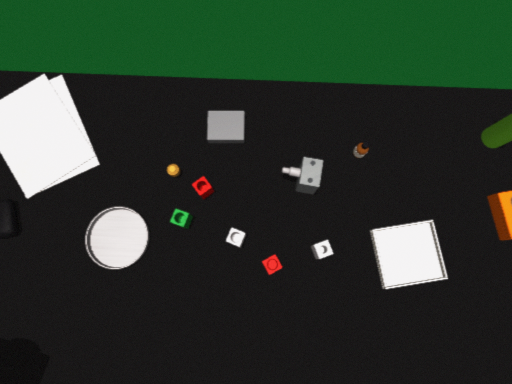

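View pics/scene0.png

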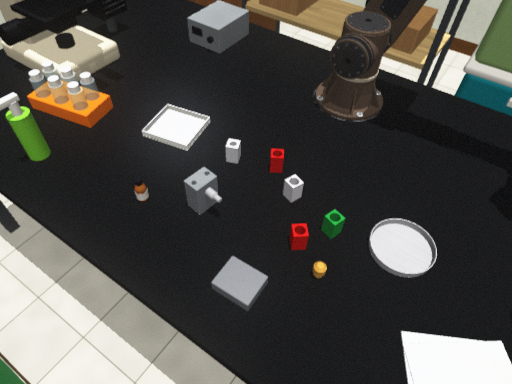

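Top view: the white sleeves are at about (236,237) and (322,249), the pin at (283–300,171) points to +y, the tray is at (408,254) and the dish at (117,238). The red and green ones are decoys. I'm moving over the middle now to look closer.

```bash
python3 -m crank '[0,0,0,38,46,-6,1, 0,0,0,38,46,-6,1, 0,0,0,38,46,-6,1, 0,0,0,38,46,-6,1, 0,0,0,38,46,-6,1]'
python3 -m crank '[0,0,0,38,46,-6,1, 0,0,0,38,46,-6,1, 0,0,0,38,46,-6,1, 0,0,0,38,46,-6,1, 0,0,0,38,46,-6,1]'
python3 -m crank '[0,0,0,38,46,-6,1, 0,0,0,38,46,-6,1, 0,0,0.187,0,0,0,1, 0,0,0.187,0,0,0,1, 0,0,0.187,0,0,0,1]'
python3 -m crank '[0,0,0.187,0,0,0,1, 0,0,0.187,0,0,0,1, 0,0,0.187,0,0,0,1, 0,0,0.187,0,0,0,1, 0,0,0,0,0,0,1]'
cat >> h.py <<'E'
def look(cam,targets,name=None):
    im=eyes.snapshot(cam)
    if name: cv2.imwrite(f"pics/{name}.png",im)
    for t,z in targets:
        for d in spotter.place_of(cam,t)[:4]:
            print(cam,t,round(d["p"],2),np.round(d["location"],1),np.round(ray(cam,d["location"],z),4))
    return im
E
python3 - <<'E'
from h import *
o=get_obs();print(o["clock"],o["tool_pos"],o["orientation"],o["joint_pos"])
m=eyes.camera_model("wrist");print(m["fx"],np.round(m["extrinsics"],3).tolist())
look("wrist",[("sleeve_a",0),("sleeve_a_mouth",.06),("gauge",0),("pin_tip",.07)],"w1")
E
```

```text
clock: 1.62
tool_pos: [0.2981, 0.3798, 0.257]
orientation: [-180.0, -0.0, -14.8]
force: [1.0, 0.1, 1.1]
opening: 0.088
gripper_force: 0.0
clock: 2.25
tool_pos: [0.4228, 0.1088, 0.2873]
orientation: [-179.9, -0.1, -14.8]
force: [1.1, 0.8, 0.5]
opening: 0.0877
gripper_force: 0.0
clock: 2.88
tool_pos: [0.4723, 0.0017, 0.2987]
orientation: [-180.0, -0.0, -47.4]
force: [0.4, 0.1, 0.1]
opening: 0.0877
gripper_force: 0.0
clock: 3.5
tool_pos: [0.4723, 0.0022, 0.2987]
orientation: [-180.0, 0.0, -89.8]
force: [1.0, -0.3, 0.3]
opening: 0.0878
gripper_force: 0.0
3.5 [0.47226333 0.00215714 0.29869396] [-1.79983599e+02  5.46244206e-03 -8.97539550e+01] [ 2.42248245e+01 -1.46759223e+00 -1.69139398e+01  1.73736257e-03
 -7.45364467e+01 -2.39792432e+01]
327.53124161337615 [[-1.0, -0.004, -0.0, 0.473], [-0.004, 0.97, 0.245, -0.062], [-0.001, 0.245, -0.97, 0.457], [0.0, 0.0, 0.0, 1.0]]
wrist sleeve_a 0.95 [249.  39.] [ 0.4796 -0.144   0.    ]
wrist sleeve_a 0.86 [210.  289.2] [0.5391 0.2182 0.    ]
wrist sleeve_a 0.63 [238.8 200.9] [0.4936 0.0741 0.    ]
wrist sleeve_a 0.58 [281.1 133. ] [ 0.4348 -0.0241  0.    ]
wrist sleeve_a_mouth 0.8 [237.5 210.6] [0.4926 0.069  0.06  ]
wrist sleeve_a_mouth 0.59 [209.2 311.2] [0.5325 0.2153 0.06  ]
wrist sleeve_a_mouth 0.48 [136.6 280.2] [0.629  0.1684 0.06  ]
wrist sleeve_a_mouth 0.33 [248.4  40.9] [ 0.4793 -0.1313  0.06  ]
wrist gauge 0.75 [108.9  65.6] [ 0.6636 -0.1105  0.    ]
wrist pin_tip 0.7 [240.7 202. ] [0.4882 0.0545 0.07  ]
wrist pin_tip 0.58 [ 84.3 122.1] [ 0.6692 -0.0412  0.07  ]
```

View pics/w1.png

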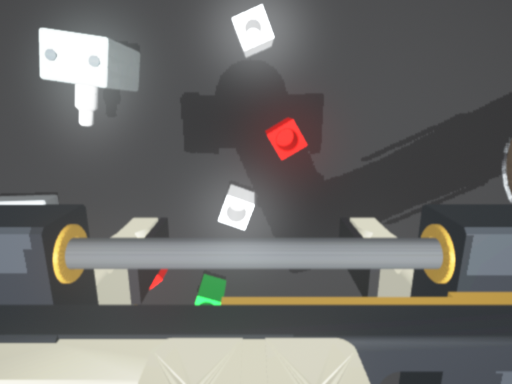

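The wrist view shows the nearer white sleeve at (237,210), the other at (253,30), the pin from (87,85) to its tip at (86,122), and red and green decoys between. Next I'll compare the bores and measure the sleeve's yaw and the pin's direction.

```bash
python3 - <<'E'
from h import *
im=cv2.imread("pics/w1.png")
a=im[180:235,210:265];b=im[0:55,225:280];c=im[20:135,30:145]
out=np.hstack([cv2.resize(x,(264,264),interpolation=cv2.INTER_CUBIC) for x in (a,b,c)])
cv2.imwrite("pics/crop1.png",out)
g=cv2.cvtColor(im,cv2.COLOR_BGR2GRAY)
# top faces: bright, unsaturated
for (x0,y0,x1,y1) in [(205,175,270,240),(225,0,280,60)]:
    s=g[y0:y1,x0:x1];print(np.percentile(s,[5,50,80,90,95,99]))
    _,th=cv2.threshold(s,0,255,cv2.THRESH_OTSU)
    cs,_=cv2.findContours(th,cv2.RETR_EXTERNAL,cv2.CHAIN_APPROX_NONE);k=max(cs,key=cv2.contourArea)
    print(cv2.minAreaRect(k))
E
```

```text
[ 92. 117. 226. 255. 255. 255.]
((32.48539733886719, 32.54014205932617), (30.842309951782227, 39.81306076049805), 19.98310661315918)
[117. 135. 255. 255. 255. 255.]
((28.68965721130371, 29.724136352539062), (43.8240966796875, 35.65350341796875), 68.19859313964844)
```

View pics/crop1.png

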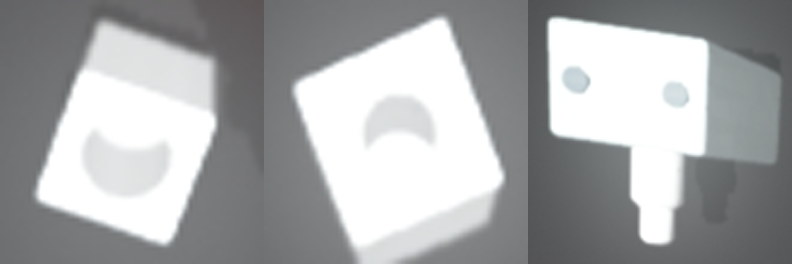

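The near sleeve's bore is clearly the wider one (88 of 138 px of face, against 73 of 162 px). So the near sleeve (0.494, 0.07) should fit and the far one (0.479, -0.138) should not. I'll try the far one on the pin: take it with the tool tilted 45°, then swing 90° to lay it.

```bash
python3 -m crank '[0,0,-0.187,0,0,0,1, 0,0,-0.187,0,0,0,1, 0,0.157,0,0,0,0,1, 0,0.157,0,0,0,0,1, 0,0.157,0,0,0,0,1]'
python3 -m crank '[0,0.157,0,0,0,0,1, 0,0.157,0,0,0,0,1, 0,0,0,0,0,0,1]'
cat >> h.py <<'E'
def go(target,yaw=None):
    o=get_obs();Rt=R.from_euler("xyz",o["orientation"],degrees=True)
    s=Rt.inv().apply(np.array(target)-o["tool_pos"])*1000
    print("at",np.round(o["tool_pos"],4),np.round(o["orientation"],1),"shift mm",np.round(s,1),"rows>=",np.ceil(np.linalg.norm(s)/60))
    print("axes x,y,z:",np.round(Rt.as_matrix().T,3).tolist())
E
python3 - <<'E'
from h import *
tz=R.from_euler("xyz",get_obs()["orientation"],degrees=True).as_matrix()[:,2]
go(np.array([.478,-.137,.035])-tz*.10)
E
```

```text
clock: 4.38
tool_pos: [0.4727, 0.0025, 0.2994]
orientation: [-179.9, -27.2, -68.3]
force: [0.5, -0.5, 0.5]
opening: 0.0878
gripper_force: 0.0
clock: 4.75
tool_pos: [0.4719, 0.0028, 0.2973]
orientation: [179.6, -45.2, -67.9]
force: [-0.0, -0.2, 0.3]
opening: 0.0877
gripper_force: 0.0
at [0.4719 0.0028 0.2973] [179.6 -45.2 -67.9] shift mm [-93.3  45.1 178.7] rows>= 4.0
axes x,y,z: [[0.265, -0.653, 0.71], [-0.928, -0.372, 0.005], [0.261, -0.66, -0.705]]
```

```bash
python3 -m crank '[0,0,0,-23,11,45,1, 0,0,0,-23,11,45,1, 0,0,0,-23,11,45,1, 0,0,0,-24,12,44,1, 0,0,0,0,0,0,1]'
python3 - <<'E'
from h import *
im=look("wrist",[("sleeve_a",0),("sleeve_a_mouth",.06)],"w2")
print(get_obs()["tool_pos"],proj("wrist",[.478,-.137,0]),proj("wrist",[.478,-.137,.06]))
E
```

```text
clock: 5.38
tool_pos: [0.4751, -0.0508, 0.1261]
orientation: [177.4, -44.2, -68.4]
force: [-0.7, 0.3, 0.7]
opening: 0.0879
gripper_force: 0.0
wrist sleeve_a 0.95 [283.5 198.8] [ 0.4739 -0.1452  0.    ]
[ 0.47490538 -0.05010511  0.12798587] [277.33648419 204.13715454] [283.99645524 171.08469079]
```

View pics/w2.png

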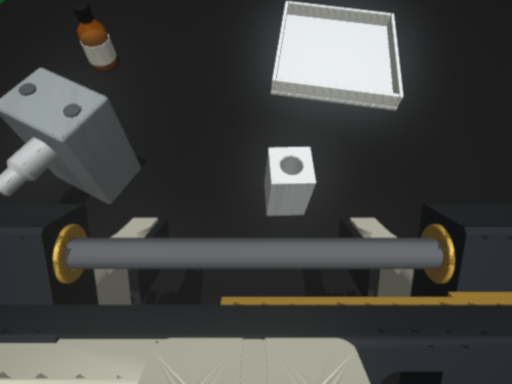

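The sleeve shows at (291,166) (mouth centre, corners (268,148)–(314,186)), almost square to the tool. I'll fix its position from that.

```bash
python3 - <<'E'
from h import *
for p in [(290.5,167),(269,148),(312,148),(314,186),(268,188)]: print(ray("wrist",p,.06))
print(ray("wrist",(268,214),0),ray("wrist",(306,214),0))
P=ray("wrist",(290.5,167),.06);P[2]=.035
Rm=R.from_euler("xyz",get_obs()["orientation"],degrees=True).as_matrix()
go(P-Rm[:,2]*.07); go(P+Rm[:,2]*.011)
E
```

```text
[ 0.47411932 -0.14281909  0.06      ]
[ 0.49712168 -0.15499071  0.06      ]
[ 0.46232095 -0.16843889  0.06      ]
[ 0.45105562 -0.1319969   0.06      ]
[ 0.4852309  -0.11699503  0.06      ]
[ 4.83198739e-01 -1.23588979e-01  5.55111512e-17] [ 0.44860048 -0.13664548  0.        ]
at [ 0.4749 -0.0501  0.128 ] [177.7 -44.2 -68.5] shift mm [-3.2 29.6 57.9] rows>= 2.0
axes x,y,z: [[0.263, -0.667, 0.697], [-0.94, -0.34, 0.029], [0.218, -0.663, -0.716]]
at [ 0.4749 -0.0501  0.128 ] [177.7 -44.2 -68.5] shift mm [ -3.2  29.6 138.9] rows>= 3.0
axes x,y,z: [[0.263, -0.667, 0.697], [-0.94, -0.34, 0.029], [0.218, -0.663, -0.716]]
```

```bash
python3 -m crank '[0.047,0,0,-2,15,15,1, 0,0,0,-1,15,15,1, 0,0,0,0,0,15,1, 0,0,0,0,0,15,1, 0,0,0,0,0,0,1]'
python3 - <<'E'
from h import *
P=np.array([.4745,-.1425,.035])
Rm=R.from_euler("xyz",get_obs()["orientation"],degrees=True).as_matrix()
go(P+Rm[:,2]*.011)
E
```

```text
clock: 6.15
tool_pos: [0.4918, -0.0706, 0.111]
orientation: [176.9, -43.2, -68.5]
force: [0.3, 0.3, 0.1]
opening: 0.0873
gripper_force: 0.0
at [ 0.4918 -0.0706  0.111 ] [176.9 -43.2 -68.5] shift mm [ -7.8  37.1 110. ] rows>= 2.0
axes x,y,z: [[0.267, -0.679, 0.684], [-0.943, -0.331, 0.04], [0.2, -0.656, -0.728]]
```

```bash
python3 -c "
from h import *
print(get_obs()['joint_pos'])"
```

```text
[ 36.90589234  14.41195685 -58.22674383  55.64345261 -51.30026126
 -65.62775596]
```

J3 hit its limit (-58.3°): with the tool leaning towards +y here, the wrist comes too near the base. The near sleeve has room for that lean, so I'll test that one instead. First I back off.

```bash
cat >> h.py <<'E'
def Rt(theta,tilt):
    return R.from_euler("z",theta,degrees=True)*R.from_euler("x",180,degrees=True)*R.from_euler("y",tilt,degrees=True)
def tgt(P,theta,tilt,depth,nrot=None):
    """pose with sleeve-axis point P lying `depth` mm behind the TCP along tool z (negative = stand-off)"""
    o=get_obs();R0=R.from_euler("xyz",o["orientation"],degrees=True);R1=Rt(theta,tilt)
    T=np.array(P)+R1.as_matrix()[:,2]*depth/1000
    rv=(R0.inv()*R1).as_rotvec();n=int(np.ceil(np.abs(rv).max()/.18))
    print("TCP",np.round(o["tool_pos"],4),np.round(o["orientation"],1),"->",np.round(T,4),"| turn",np.round(rv,3),"n",n,"each",np.round(rv/max(n,1),3),
     "| shift before turn",np.round(R0.inv().apply(T-o["tool_pos"])*1000,1),"| after turn",np.round(R1.inv().apply(T-o["tool_pos"])*1000,1),"j",np.round(o["joint_pos"]))
E
python3 -m crank '[0,0,0,27,4,-29,1, 0,0,0,27,4,-29,1, 0,0,0,27,4,-29,1, 0,0,0,0,0,0,1]'
python3 -c "
from h import *
tgt([.494,.068,.035],-109,45,-130)"
```

```text
clock: 6.65
tool_pos: [0.4855, -0.0706, 0.2327]
orientation: [177.4, -43.0, -68.7]
force: [1.0, 0.0, -1.2]
opening: 0.0877
gripper_force: 0.0
TCP [ 0.4855 -0.0706  0.2327] [177.4 -43.  -68.7] -> [0.5239 0.1549 0.1269] | turn [-0.444  0.021  0.505] n 3 each [-0.148  0.007  0.168] | shift before turn [-215.6 -115.   -61.9] | after turn [-234.4   37.1  -84.8] j [ 42.   4. -49.  43. -66. -50.]
```

```bash
python3 -m crank '[0,0,0,-43,-23,-12,1, 0,0,0,-43,-23,-12,1, 0,0,0,-43,-23,-12,1, 0,0,0,-43,-23,-13,1, 0,0,0,-43,-23,-13,1]'
python3 -m crank '[-0.148,0.007,0.168,0,0,0,1, -0.148,0.007,0.168,0,0,0,1, -0.148,0.007,0.168,0,0,0,1, 0,0,0,0,0,0,1]'
python3 - <<'E'
from h import *
look("wrist",[("sleeve_a",0),("sleeve_a_mouth",.06)],"w3")
tgt([.494,.068,.035],-109,45,-70)
E
```

```text
clock: 7.28
tool_pos: [0.5227, 0.1541, 0.1225]
orientation: [176.9, -43.2, -68.4]
force: [0.9, 0.1, 0.6]
opening: 0.0876
gripper_force: 0.0
clock: 7.78
tool_pos: [0.5238, 0.1527, 0.1222]
orientation: [179.0, -45.1, -102.3]
force: [-0.4, -0.7, 0.8]
opening: 0.0874
gripper_force: 0.0
wrist sleeve_a 0.87 [298.  119.8] [ 0.4298 -0.0231  0.    ]
wrist sleeve_a 0.86 [235.6  56.7] [ 0.4783 -0.1461  0.    ]
wrist sleeve_a 0.55 [261.4 203.6] [0.4958 0.0735 0.    ]
wrist sleeve_a_mouth 0.66 [302.9  83.5] [ 0.4347 -0.0163  0.06  ]
wrist sleeve_a_mouth 0.57 [268.8 166.9] [0.4911 0.0722 0.06  ]
TCP [0.5226 0.1525 0.1234] [ 179.   -45.1 -101.9] -> [0.5101 0.1148 0.0845] | turn [-0.07  -0.003  0.087] n 1 each [-0.07  -0.003  0.087] | shift before turn [ 0.3  3.5 55.4] | after turn [ 0.6 -0.4 55.5] j [ 50.  34. -14.  19. -84. -72.]
```

View pics/w3.png

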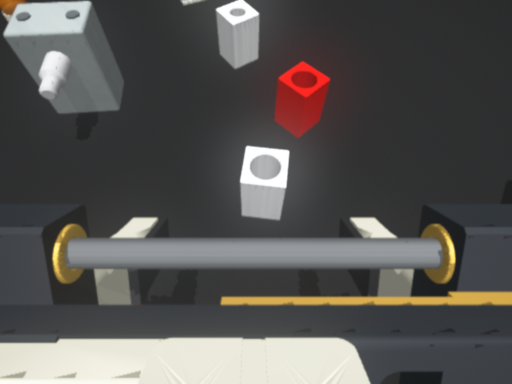

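The wide-bore sleeve's mouth face has corners near (246,148), (289,149), (287,186) and (241,184), so its centre is at (266,167). The bores clearly differ: this one is wide, the far one at (237,12) narrow.

```bash
python3 - <<'E'
from h import *
c=np.array([ray("wrist",p,.06) for p in [(246,148),(289,149),(287,186),(241,184)]]);print(c.round(4).tolist(),c.mean(0))
for i in range(4):
    e=c[(i+1)%4]-c[i];print(np.degrees(np.arctan2(e[1],e[0])),np.linalg.norm(e))
for P in [c.mean(0)]:
    P[2]=.035;tgt(P,-107,45,-60)
E
```

```text
[[0.5053, 0.0493, 0.06], [0.4699, 0.058, 0.06], [0.4814, 0.093, 0.06], [0.5166, 0.0835, 0.06]] [0.49329741 0.07095166 0.06      ]
166.18599692317886 0.03649175247604893
71.70060159002814 0.03687418724226734
-15.16299234900265 0.03642340570877714
-108.28167207192494 0.03601319613084132
TCP [0.5226 0.1525 0.1234] [ 179.   -45.1 -101.9] -> [0.5057 0.1115 0.0774] | turn [-0.046 -0.003  0.062] n 1 each [-0.046 -0.003  0.062] | shift before turn [-1.8  7.  63.4] | after turn [-1.3  4.2 63.7] j [ 50.  34. -14.  19. -84. -72.]
```

```bash
python3 -m crank '[-0.046,-0.003,0.06,-1,4,20,1, 0,0,0,0,0,25,1, 0,0,0,0,0,25,1, 0,0,0,0,0,0,1]'
python3 -c "
from h import *
tgt([.4933,.071,.035],-106.5,45,11)"
```

```text
clock: 8.43
tool_pos: [0.5041, 0.1056, 0.0735]
orientation: [179.8, -45.1, -106.8]
force: [-0.3, -0.0, 1.2]
opening: 0.0871
gripper_force: 0.0
TCP [0.5041 0.1056 0.0735] [ 179.8  -45.1 -106.8] -> [0.4911 0.0635 0.0272] | turn [ 0.008 -0.001 -0.004] n 1 each [ 0.008 -0.001 -0.004] | shift before turn [-1.7  0.1 63.9] | after turn [-1.6  0.6 63.9] j [ 47.  35. -20.  18. -77. -75.]
```

```bash
python3 -m crank '[0,0,0,-1,0,22,1, 0,0,0,-1,0,22,1, 0,0,0,0,0,20,0.6, 0,0,0,0,0,0,0.5, 0,0,0,0,0,0,0.45]'
python3 -m crank '[0,0,0,0,0,0,0.3, 0,0,0,0,0,0,0.3, 0,0,0,0,0,0,0.3, 0,0,0,0,0,0,0.3]'
python3 -c "
from h import *
tgt([.4933,.071,.035],-106.5,45,11)"
```

```text
clock: 9.05
tool_pos: [0.4938, 0.0664, 0.0278]
orientation: [180.0, -44.9, -106.9]
force: [-0.8, 0.9, 0.1]
opening: 0.063
gripper_force: 0.0
clock: 9.55
tool_pos: [0.4932, 0.0654, 0.0272]
orientation: [179.9, -44.9, -107.0]
force: [-0.7, 2.2, 3.3]
opening: 0.0364
gripper_force: 29.6
TCP [0.4932 0.0654 0.0272] [ 179.9  -44.9 -107. ] -> [0.4911 0.0635 0.0272] | turn [ 0.007  0.001 -0.006] n 1 each [ 0.007  0.001 -0.006] | shift before turn [1.7 1.4 1.6] | after turn [1.7 1.4 1.6] j [ 45.  37. -26.  21. -69. -77.]
```

```bash
python3 -m crank '[0,0,0,7,0,-7,0.3, 0,0,0,14,0,-14,0.3, 0,0,0,2,-7,-31,0.3, 0,0,0,2,-7,-31,0.3, 0,0,0,2,-8,-31,0.3]'
python3 -m crank '[0,-0.174,0,0,0,0,0.3, 0,-0.174,0,0,0,0,0.3, 0,-0.174,0,0,0,0,0.3, 0,-0.174,0,0,0,0,0.3, 0,-0.174,0,0,0,0,0.3]'
python3 -m crank '[0,-0.174,0,0,0,0,0.3, 0,-0.174,0,0,0,0,0.3, 0,-0.174,0,0,0,0,0.3, 0,-0.174,0,0,0,0,0.3, 0,0,0,0,0,0,0.3]'
python3 - <<'E'
from h import *
im=eyes.snapshot("scene");cv2.imwrite("pics/s2.png",cv2.resize(im[120:330,170:450],None,fx=2,fy=2))
tgt([.53,.11,.018],-107,-45,9)
E
```

```text
clock: 10.18
tool_pos: [0.5324, 0.1179, 0.1289]
orientation: [179.9, -44.9, -107.0]
force: [-0.3, 0.0, -1.3]
opening: 0.0362
gripper_force: 29.6
clock: 10.8
tool_pos: [0.5319, 0.1174, 0.1289]
orientation: [-179.9, 5.3, -107.0]
force: [-0.1, -1.0, -2.5]
opening: 0.0364
gripper_force: 29.6
clock: 11.42
tool_pos: [0.5313, 0.1128, 0.1255]
orientation: [179.5, 44.0, -107.7]
force: [0.5, -1.4, -1.5]
opening: 0.0366
gripper_force: 29.6
TCP [0.5313 0.1139 0.1258] [ 179.6   43.8 -107.6] -> [0.5319 0.1161 0.0116] | turn [ 0.    -0.021 -0.008] n 1 each [ 0.    -0.021 -0.008] | shift before turn [77.5 -0.5 83.9] | after turn [79.2  0.1 82.3] j [ -3.  15. -18. -53. -57.  15.]
```

View pics/s2.png

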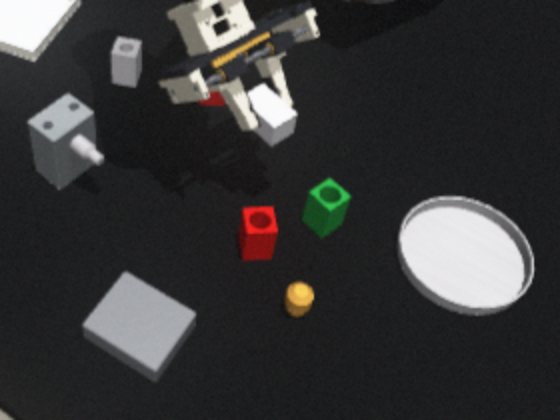

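The sleeve is held level with clear bench below it at about (272,115) in the crop. Lowering.

```bash
python3 -m crank '[0,-0.021,-0.008,14,0,14,0.3, 0,0,0,18,0,18,0.3, 0,0,0,18,0,19,0.3, 0,0,0,15,0,16,0.3, 0,0,0,4,0,4,0.3]'
python3 -m crank '[0,0,0,2,0,2,0.3, 0,0,0,0,0,0,0.3]'
python3 -c "
from h import *
tgt([.53,.11,.018],-107,-45,9)"
```

```text
clock: 12.1
tool_pos: [0.5305, 0.1197, 0.0265]
orientation: [180.0, 45.0, -106.4]
force: [-0.1, 0.6, -0.6]
opening: 0.0362
gripper_force: 29.6
clock: 12.35
tool_pos: [0.5317, 0.1186, 0.0249]
orientation: [-179.8, 45.1, -106.4]
force: [-0.2, -0.3, -1.4]
opening: 0.0366
gripper_force: 29.6
TCP [0.5317 0.1186 0.0249] [-179.8   45.1 -106.4] -> [0.5319 0.1161 0.0116] | turn [0.003 0.001 0.007] n 1 each [0.003 0.001 0.007] | shift before turn [11.1 -0.8  7.7] | after turn [11.1 -0.9  7.7] j [ -5.  26. -20. -60. -53.  31.]
```

```bash
python3 -m crank '[0,0,0,2,0,2,0.3, 0,0,0,2,0,2,0.3, 0,0,0,1.5,0,1.5,0.3, 0,0,0,0,0,0,0.3]'
python3 -m crank '[0,0,0,1,0,1,0.3, 0,0,0,0,0,0,0.3]'
python3 -m crank '[0,0,0,1,0,1,0.3, 0,0,0,0,0,0,0.3]'
```

```text
clock: 12.85
tool_pos: [0.5313, 0.118, 0.016]
orientation: [-179.9, 45.1, -106.6]
force: [0.8, 0.5, -1.6]
opening: 0.0363
gripper_force: 29.6
clock: 13.1
tool_pos: [0.5314, 0.1181, 0.0147]
orientation: [-179.9, 45.1, -106.6]
force: [0.1, -0.5, -0.8]
opening: 0.0367
gripper_force: 29.6
clock: 13.35
tool_pos: [0.5315, 0.1182, 0.0134]
orientation: [-179.9, 45.1, -106.6]
force: [-0.2, -0.1, -0.3]
opening: 0.0365
gripper_force: 29.6
```

```bash
python3 -m crank '[0,0,0,0.8,0,0.8,0.3, 0,0,0,0,0,0,0.3]'
python3 -m crank '[0,0,0,0.8,0,0.8,0.3, 0,0,0,0,0,0,0.3]'
```

```text
clock: 13.6
tool_pos: [0.5311, 0.1183, 0.0127]
orientation: [-179.9, 45.1, -106.6]
force: [-2.5, -1.5, 3.9]
opening: 0.036
gripper_force: 29.8
clock: 13.85
tool_pos: [0.5308, 0.1185, 0.012]
orientation: [-179.9, 45.1, -106.5]
force: [-4.7, -2.7, 9.9]
opening: 0.0358
gripper_force: 29.9
```

```bash
python3 -m crank '[0,0,0,0,0,0,0.5, 0,0,0,0,0,0,0.6, 0,0,0,0,0,0,0.8, 0,0,0,0,0,0,0.9]'
python3 -m crank '[0,0,0,0,0,-20,0.9, 0,0,0,0,0,-30,0.9, 0,0,0,0,0,-35,0.9, 0,0.174,0,0,0,0,0.9, 0,0.174,0,0,0,0,0.9]'
python3 -m crank '[0,0.174,0,0,0,0,0.9, 0,0.174,0,0,0,0,0.9, 0,0.089,0,0,0,0,0.9, 0,0,0,0,0,0,0.9]'
python3 - <<'E'
from h import *
look("wrist",[("sleeve_a_mouth",.018),("sleeve_a",.018),("pin_tip",.07),("gauge",0)],"w4")
tgt([.53,.11,.018],-106.5,0,11)
E
```

```text
clock: 14.35
tool_pos: [0.5315, 0.1182, 0.011]
orientation: [-179.9, 45.1, -106.6]
force: [-0.4, -0.2, 1.2]
opening: 0.0668
gripper_force: 0.0
clock: 14.98
tool_pos: [0.5151, 0.0567, 0.0726]
orientation: [-179.8, 25.7, -107.0]
force: [-1.8, -2.0, -0.9]
opening: 0.0788
gripper_force: 0.0
clock: 15.48
tool_pos: [0.511, 0.0596, 0.0697]
orientation: [179.5, 2.7, -106.5]
force: [-0.8, -0.1, -0.4]
opening: 0.0789
gripper_force: 0.0
wrist sleeve_a_mouth 0.93 [368.4  27.9] [ 0.417  -0.0226  0.018 ]
wrist sleeve_a_mouth 0.88 [249.1 240.3] [0.5216 0.086  0.018 ]
wrist sleeve_a 0.94 [335.8  43.5] [ 0.4368 -0.0201  0.018 ]
TCP [0.511  0.0578 0.0693] [ 179.5    2.8 -106.8] -> [0.53  0.11  0.007] | turn [ 0.008  0.049 -0.005] n 1 each [ 0.008  0.049 -0.005] | shift before turn [-52.3  -3.7  64.9] | after turn [-55.4  -3.4  62.3] j [ 26.  15. -30.  -3. -44. -41.]
```

View pics/w4.png

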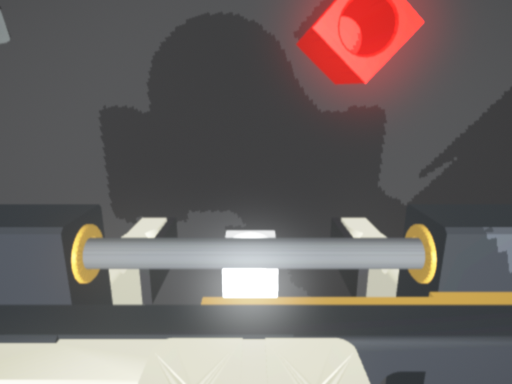

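The sleeve lies centred between the fingers (top of its mouth end at about (250,231)). By both the network and the grip geometry its mouth is at (0.522, 0.086). Now I go back over its middle, down, and grip from above.

```bash
python3 -m crank '[0.008,0.049,-0.005,-20,-1,0,0.9, 0,0,0,-22,-1,0,0.9, 0,0,0,-21,0,0,0.9, 0,0,0,0,0,25,0.9, 0,0,0,0,0,20,0.7]'
python3 -c "
from h import *
tgt([.531,.1175,.018],-106.5,0,13)"
```

```text
clock: 16.35
tool_pos: [0.5308, 0.1193, 0.0242]
orientation: [179.9, 0.0, -106.4]
force: [-0.5, -0.0, 0.3]
opening: 0.0735
gripper_force: 0.0
TCP [0.5308 0.1193 0.0242] [ 179.9    0.  -106.4] -> [0.531  0.1175 0.005 ] | turn [0.001 0.    0.002] n 1 each [0.001 0.    0.002] | shift before turn [ 1.7 -0.7 19.2] | after turn [ 1.7 -0.7 19.2] j [ 33.  21. -30.  -0. -39. -50.]
```

```bash
python3 -m crank '[0,0,0,1,0,9,0.7, 0,0,0,0,0,9,0.6, 0,0,0,0,0,0,0.45, 0,0,0,0,0,0,0.3, 0,0,0,0,0,0,0.3]'
python3 -m crank '[0,0,0,0,0,0,0.3, 0,0,0,0,0,0,0.3, 0,0,0,0,0,-10,0.3, 0,0,0,0,0,-40,0.3, 0,0,0,0,0,-50,0.3]'
python3 -c "
from h import *
tgt([.674,.054,.070],-95,0,-60)"
```

```text
clock: 16.98
tool_pos: [0.5307, 0.1177, 0.0075]
orientation: [-180.0, -0.0, -106.4]
force: [0.1, 0.3, 1.2]
opening: 0.0359
gripper_force: 30.0
clock: 17.6
tool_pos: [0.5295, 0.117, 0.1074]
orientation: [179.8, -0.2, -106.4]
force: [1.0, 0.9, -1.5]
opening: 0.0359
gripper_force: 30.0
TCP [0.5295 0.117  0.1074] [ 179.8   -0.2 -106.4] -> [0.674 0.054 0.13 ] | turn [ 0.003 -0.003 -0.199] n 2 each [ 0.001 -0.001 -0.099] | shift before turn [  19.8 -156.4  -22.9] | after turn [  50.2 -149.5  -22.6] j [ 33.  15. -25.  -0. -51. -50.]
```

```bash
python3 -m crank '[0,0,0,5,-39,-6,0.3, 0,0,0,5,-39,-6,0.3, 0,0,0,5,-39,-6,0.3, 0,0,-0.1,5,-39,-5,0.3, 0.003,-0.003,-0.1,0,0,0,0.3]'
python3 -m crank '[0,0,0,0,0,0,0.3]'
python3 - <<'E'
from h import *
look("wrist",[("pin_tip",.07),("gauge",0),("sleeve_a_mouth",.13)],"w5")
look("scene",[("pin_tip",.07),("gauge",0)])
look("top",[("pin_tip",.07),("gauge",0)])
print(get_obs()["tool_pos"],get_obs()["orientation"],get_obs()["joint_pos"])
E
```

```text
clock: 18.23
tool_pos: [0.6763, 0.053, 0.1296]
orientation: [-179.9, 0.1, -94.8]
force: [-0.6, 0.7, -1.9]
opening: 0.0358
gripper_force: 30.0
clock: 18.35
tool_pos: [0.6741, 0.054, 0.1295]
orientation: [-179.9, 0.1, -95.0]
force: [0.6, -0.7, -2.1]
opening: 0.0358
gripper_force: 30.0
wrist pin_tip 0.64 [250.1  54.6] [ 0.668  -0.0398  0.07  ]
wrist sleeve_a_mouth 0.92 [257.3 176. ] [0.6698 0.0248 0.13  ]
scene pin_tip 0.87 [224.4 200. ] [ 0.6594 -0.0314  0.07  ]
scene pin_tip 0.3 [259.6 211.2] [0.6366 0.0591 0.07  ]
top pin_tip 0.6 [283.1 170.2] [ 0.6653 -0.042   0.07  ]
top gauge 0.73 [305.1 182.3] [ 0.652  -0.1064  0.    ]
[0.67442701 0.05459216 0.1300011 ] [-1.79856331e+02  1.22936168e-01 -9.49236776e+01] [ 2.10670301e+01  2.45456577e+01 -6.31927671e+00 -5.54933760e-02
 -5.89520645e+01 -2.59623168e+01]
```

View pics/w5.png

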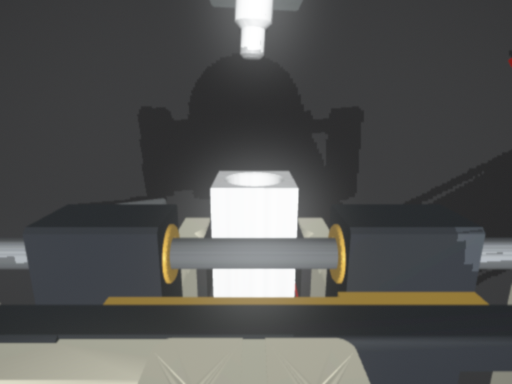

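Clear view: the thin part of the pin ends at (252,58), its thick part is centred at about (254,12), and the sleeve's mouth is centred at about (255,179). I'll extract both axes by row-wise edges.

```bash
python3 - <<'E'
from h import *
im=cv2.imread("pics/w5.png");g=cv2.GaussianBlur(cv2.cvtColor(im,cv2.COLOR_BGR2GRAY),(3,3),0).astype(float)
def edges(r,a,b):
    gr=np.gradient(g[r,a:b]);i,j=np.argmax(gr),np.argmin(gr)
    def sub(k):
        y=np.abs(gr[k-1:k+2]);return k+(y[0]-y[2])/(2*(y[0]-2*y[1]+y[2])+1e-9)*1
    return a+sub(i),a+sub(j)
def axis(rows,a,b,z):
    pts=[];w=[]
    for r in rows:
        l,rr=edges(r,a,b);pts.append(ray("wrist",((l+rr)/2,r),z));w.append(np.linalg.norm(ray("wrist",(l,r),z)-ray("wrist",(rr,r),z)))
    pts=np.array(pts);k=np.polyfit(pts[:,1],pts[:,0],1);print("angle",np.degrees(np.arctan(k[0])),"width",np.median(w),"x(y=-.04)",np.polyval(k,-.04),"res",np.std(pts[:,0]-np.polyval(k,pts[:,1])));return k
print("thin");axis(range(33,52),225,285,.07)
print("thick");axis(range(10,20),225,285,.07)
print("both");axis(list(range(10,20))+list(range(33,52)),225,285,.07)
o=get_obs();za=o["tool_pos"][2]+.011
print("sleeve top face");k=axis(range(190,225),200,310,za+.018)
col=g[40:75,250];print("tip row",40+np.argmin(np.gradient(col)))
print("tip",ray("wrist",(252,40+np.argmin(np.gradient(col))),.07))
print("mouth",ray("wrist",(255.5,172),za+.018))
E
```

```text
thin
angle 8.149192844845533 width 0.01447442350045196 x(y=-.04) 0.6678438091009814 res 1.4322549773757399e-05
thick
angle 9.107048417684704 width 0.02232600144449086 x(y=-.04) 0.6684443818652935 res 3.0257722955660075e-05
both
angle 7.444673564395698 width 0.014520554302944815 x(y=-.04) 0.6677693362403955 res 4.891054138521992e-05
sleeve top face
angle 5.134624092269955 width 0.03613450336833129 x(y=-.04) 0.6659584200477288 res 2.3435492499113894e-05
tip row 58
tip [ 0.66776305 -0.03756542  0.07      ]
mouth [0.67042589 0.01657661 0.1590011 ]
```

```bash
python3 -m crank '[0,0,0.047,-1,-7,20,0.3, 0,0,0,0,0,25,0.3, 0,0,0,0,0,20,0.3, 0,0,0,0,0,6,0.3, 0,0,0,0,0,0,0.3]'
python3 - <<'E'
from h import *
tgt([.6816,.0546,.070],-97.7,0,11)
im=eyes.snapshot("wrist");cv2.imwrite("pics/w6.png",im)
E
```

```text
clock: 19.48
tool_pos: [0.6818, 0.0549, 0.0589]
orientation: [-179.9, 0.1, -97.6]
force: [-0.4, 0.2, -0.4]
opening: 0.0358
gripper_force: 30.0
TCP [0.6818 0.0549 0.0589] [-1.799e+02  1.000e-01 -9.760e+01] -> [0.6816 0.0546 0.059 ] | turn [-0.002  0.002  0.002] n 1 each [-0.002  0.002  0.002] | shift before turn [ 0.4  0.2 -0.1] | after turn [ 0.4  0.2 -0.1] j [ 21.  29.  -9.  -0. -51. -28.]
```

View pics/w6.png

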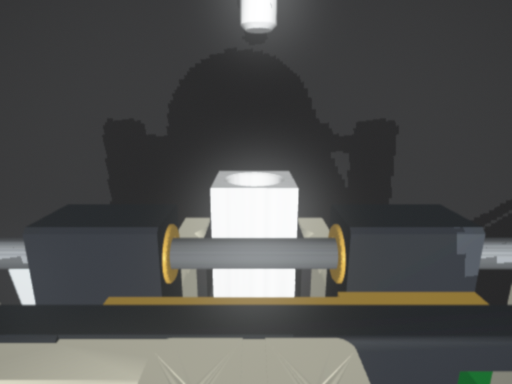

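The pin is now just ahead of the mouth (tip at (259,32), mouth centred at about (255,180)). I'll go forward 35 mm and measure the lateral offset again from close by.

```bash
python3 -m crank '[0,0,0,12,0,0,0.3, 0,0,0,13,0,0,0.3, 0,0,0,10,0,0,0.3, 0,0,0,0,0,0,0.3]'
cat > m.py <<'E'
from h import *
im=eyes.snapshot("wrist");cv2.imwrite("pics/w7.png",im);g=cv2.GaussianBlur(cv2.cvtColor(im,cv2.COLOR_BGR2GRAY),(3,3),0).astype(float)
o=get_obs();Rm=R.from_euler("xyz",o["orientation"],degrees=True)
def tool(px,z): return Rm.inv().apply(ray("wrist",px,z)-o["tool_pos"])*1000
def ax(rows,a,b,z):
    p=[]
    for r in rows:
        gr=np.gradient(g[r,a:b]);p.append(np.r_[tool((a+np.argmax(gr),r),z),tool((a+np.argmin(gr),r),z)])
    p=np.array(p);c=(p[:,:3]+p[:,3:])/2;k=np.polyfit(c[:,0],c[:,1],1)
    print("tool x",c[[0,-1],0].round(1),"y at ends",np.polyval(k,c[[0,-1],0]).round(2),"slope deg",np.degrees(np.arctan(k[0])).round(2),"width",np.median(np.abs(p[:,1]-p[:,4])).round(1))
za=o["tool_pos"][2]+.011
c=np.gradient(g[20:165,258]);tip=20+np.argmin(c);print("tip row",tip,tool((258,tip),.07),"TCP",o["tool_pos"])
ax(range(tip-14,tip-4),225,290,.07)
ax(range(195,228),200,310,za+.018)
E
python3 m.py
```

```text
clock: 20.02
tool_pos: [0.677, 0.019, 0.059]
orientation: [-179.9, 0.1, -97.7]
force: [0.2, -0.1, -0.9]
opening: 0.0359
gripper_force: 30.0
tip row 120 [ 57.82220482   1.87343795 -11.15075076] TCP [0.67714375 0.01956602 0.05898862]
tool x [63.8 60. ] y at ends [1.63 1.65] slope deg -0.17 width 14.4
tool x [28.6 14.6] y at ends [0.07 0.04] slope deg 0.11 width 36.1
```

```bash
python3 -m crank '[0,0,0,0,1.6,0,0.3, 0,0,0,8,0,0,0.3, 0,0,0,7,0,0,0.3, 0,0,0,0,0,0,0.3]'
python3 m.py
```

```text
clock: 20.58
tool_pos: [0.6734, 0.005, 0.0587]
orientation: [-179.9, 0.1, -97.7]
force: [0.6, 0.3, -2.1]
opening: 0.0359
gripper_force: 30.0
tip row 154 [ 42.80767173   1.90135106 -11.36255099] TCP [0.67350889 0.00523544 0.05873536]
tool x [49.1 45.1] y at ends [-0.15 -0.06] slope deg -1.21 width 14.7
tool x [28.6 14.6] y at ends [0.05 0.02] slope deg 0.11 width 36.1
```

View pics/w7.png

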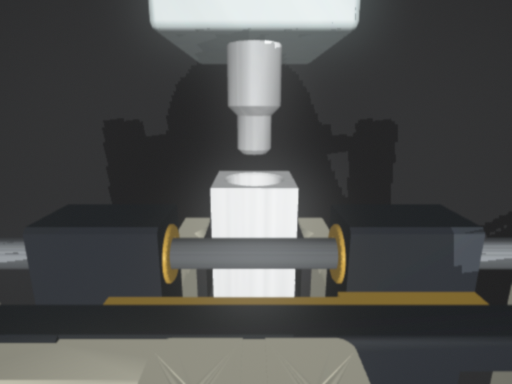

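The pin (column 254) and the sleeve (column 254–255) are in line, with the tip about 10 mm in front of the mouth. Sliding on gently while watching the force.

```bash
python3 -m crank '[0,0,0,6,0,0,0.3, 0,0,0,6,0,0,0.3, 0,0,0,4,0,0,0.3, 0,0,0,0,0,0,0.3]'
python3 -m crank '[0,0,0,5,0,0,0.3, 0,0,0,4,0,0,0.3, 0,0,0,0,0,0,0.3]'
```

```text
clock: 21.12
tool_pos: [0.6713, -0.0107, 0.0587]
orientation: [-179.9, 0.1, -97.6]
force: [-0.3, -0.1, -1.9]
opening: 0.0358
gripper_force: 30.0
clock: 21.5
tool_pos: [0.6701, -0.0195, 0.0587]
orientation: [-179.9, 0.1, -97.6]
force: [1.1, -0.5, -1.9]
opening: 0.0359
gripper_force: 30.0
```

```bash
python3 -m crank '[0,0,0,3,0,0,0.3, 0,0,0,0,0,0,0.3]'
python3 -m crank '[0,0,0,3,0,0,0.3, 0,0,0,0,0,0,0.3]'
python3 -m crank '[0,0,0,3,0,0,0.3, 0,0,0,0,0,0,0.3]'
```

```text
clock: 21.75
tool_pos: [0.6698, -0.0223, 0.0587]
orientation: [-179.9, 0.1, -97.6]
force: [0.7, 0.3, -1.5]
opening: 0.036
gripper_force: 30.0
clock: 22.0
tool_pos: [0.6694, -0.0253, 0.0587]
orientation: [-179.9, 0.1, -97.6]
force: [0.6, 0.4, -1.5]
opening: 0.0362
gripper_force: 30.0
clock: 22.25
tool_pos: [0.6689, -0.0283, 0.0586]
orientation: [-179.9, 0.1, -97.6]
force: [0.1, -0.5, -1.0]
opening: 0.036
gripper_force: 30.0
```

```bash
python3 -m crank '[0,0,0,3,0,0,0.3, 0,0,0,4,0,0,0.3, 0,0,0,0,0,0,0.3]'
python3 -m crank '[0,0,0,4,0,0,0.3, 0,0,0,3,0,0,0.3, 0,0,0,0,0,0,0.3]'
python3 -m crank '[0,0,0,2,0,0,0.3, 0,0,0,0,0,0,0.3]'
```

```text
clock: 22.62
tool_pos: [0.668, -0.0354, 0.0586]
orientation: [-179.9, 0.1, -97.6]
force: [-0.2, -0.0, -0.5]
opening: 0.0355
gripper_force: 30.0
clock: 23.0
tool_pos: [0.6671, -0.0422, 0.0587]
orientation: [-179.9, 0.1, -97.6]
force: [0.5, -0.8, -1.8]
opening: 0.0358
gripper_force: 30.0
clock: 23.25
tool_pos: [0.6669, -0.0441, 0.0586]
orientation: [-179.9, 0.1, -97.6]
force: [-0.3, 0.1, -0.6]
opening: 0.0355
gripper_force: 30.0
```

```bash
python3 -m crank '[0,0,0,1.5,0,0,0.3, 0,0,0,1,0,0,0.3]'
python3 -m crank '[0,0,0,1,0,0,0.3, 0,0,0,0,0,0,0.3]'
python3 -m crank '[0,0,0,1,0,0,0.3, 0,0,0,0,0,0,0.3]'
```

```text
clock: 23.5
tool_pos: [0.6665, -0.0465, 0.0586]
orientation: [-179.9, 0.1, -97.6]
force: [0.3, -0.1, -1.2]
opening: 0.0358
gripper_force: 30.0
clock: 23.75
tool_pos: [0.6664, -0.0475, 0.0586]
orientation: [-179.9, 0.1, -97.6]
force: [-0.5, 0.2, -1.5]
opening: 0.0357
gripper_force: 30.0
clock: 24.0
tool_pos: [0.6663, -0.0485, 0.0587]
orientation: [-179.9, 0.1, -97.6]
force: [-0.1, 0.2, -1.9]
opening: 0.0358
gripper_force: 30.0
```

```bash
python3 -m crank '[0,0,0,1,0,0,0.3, 0,0,0,0,0,0,0.3]'
python3 -m crank '[0,0,0,0.8,0,0,0.3, 0,0,0,0,0,0,0.3]'
python3 -m crank '[0,0,0,0.8,0,0,0.3, 0,0,0,0,0,0,0.3]'
```

```text
clock: 24.25
tool_pos: [0.6662, -0.0495, 0.0586]
orientation: [-179.9, 0.1, -97.6]
force: [-0.7, 0.3, -2.2]
opening: 0.0359
gripper_force: 30.0
clock: 24.5
tool_pos: [0.6661, -0.0503, 0.0586]
orientation: [-179.9, 0.1, -97.6]
force: [0.8, 0.6, -0.8]
opening: 0.036
gripper_force: 30.0
clock: 24.75
tool_pos: [0.6659, -0.051, 0.0586]
orientation: [-179.9, 0.1, -97.6]
force: [-0.0, -0.3, -1.1]
opening: 0.0359
gripper_force: 30.0
```

```bash
python3 -m crank '[0,0,0,0.8,0,0,0.3, 0,0,0,0,0,0,0.3]'
python3 -m crank '[0,0,0,0.8,0,0,0.3, 0,0,0,0,0,0,0.3]'
python3 -m crank '[0,0,0,0.8,0,0,0.3, 0,0,0,0,0,0,0.3]'
```

```text
clock: 25.0
tool_pos: [0.6659, -0.0516, 0.0586]
orientation: [-179.9, 0.1, -97.6]
force: [-0.7, 0.8, -1.8]
opening: 0.0359
gripper_force: 30.0
clock: 25.25
tool_pos: [0.6659, -0.0517, 0.0586]
orientation: [-179.9, 0.2, -97.6]
force: [0.3, 5.2, -0.7]
opening: 0.0357
gripper_force: 30.0
clock: 25.5
tool_pos: [0.6659, -0.0517, 0.0586]
orientation: [-179.8, 0.2, -97.6]
force: [-1.3, 8.3, -0.8]
opening: 0.0357
gripper_force: 30.0
```

```bash
python3 - <<'E'
from h import *
im=eyes.snapshot("wrist");cv2.imwrite("pics/w8.png",im);print(get_obs()["force"])
E
```

```text
[-0.98833683  8.32812171 -0.42595401]
```

View pics/w8.png

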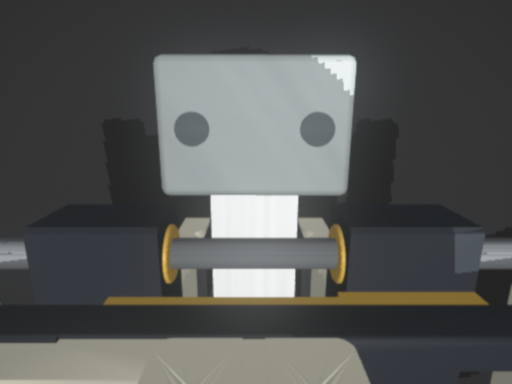

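The mouth is right up against the block (sleeve meets the block's lower edge at row 195) with a light 8 N, so this sleeve fits and goes to the tray. Pulling it straight off, then up.

```bash
python3 -m crank '[0,0,0,-4,0,0,0.3, 0,0,0,-12,0,0,0.3, 0,0,0,-15,0,0,0.3, 0,0,0,-20,0,0,0.3, 0,0,0,-15,0,0,0.3]'
python3 -m crank '[0,0,0,0,0,-30,0.3, 0,0,0,0,0,-50,0.3, 0,0,0,0,0,-20,0.3, 0,0,0,0,0,0,0.3]'
python3 -c "
from h import *
tgt([.472,-.368,.12],-97.6,0,0)"
```

```text
clock: 26.18
tool_pos: [0.6747, 0.0138, 0.0588]
orientation: [-179.9, 0.1, -97.6]
force: [1.0, -0.3, -1.4]
opening: 0.0358
gripper_force: 30.0
clock: 26.68
tool_pos: [0.6752, 0.0129, 0.1609]
orientation: [-179.7, 0.2, -97.6]
force: [0.8, 0.9, -1.3]
opening: 0.0359
gripper_force: 30.0
TCP [0.6752 0.0129 0.1609] [-179.7    0.2  -97.6] -> [ 0.472 -0.368  0.12 ] | turn [-0.006  0.004  0.   ] n 1 each [-0.006  0.004  0.   ] | shift before turn [404.5 151.5  38.5] | after turn [404.4 151.1  40.9] j [ 18.  23.  -5.  -0. -62. -25.]
```

```bash
python3 -m crank '[0,0,0,30,11,0,0.3, 0,0,0,45,17,0,0.3, 0,0,0,50,19,0,0.3, 0,0,0,50,19,0,0.3, 0,0,0,50,19,0,0.3]'
python3 -m crank '[0,0,0,50,19,0,0.3, 0,0,0,50,19,10,0.3, 0,0,0,50,19,15,0.3, 0,0,0,30,10,15,0.3, 0,0,0,0,0,0,0.3]'
python3 - <<'E'
from h import *
look("top",[("tray",0)]);look("wrist",[("tray",0)])
tgt([.472,-.368,.03],-97.6,0,0)
E
```

```text
clock: 27.3
tool_pos: [0.5575, -0.2016, 0.1565]
orientation: [180.0, 0.1, -97.6]
force: [1.1, 0.5, -0.4]
opening: 0.0358
gripper_force: 30.0
clock: 27.92
tool_pos: [0.4661, -0.3706, 0.1145]
orientation: [179.8, 0.2, -97.8]
force: [0.8, 0.6, -1.3]
opening: 0.0357
gripper_force: 30.0
top tray 0.29 [356.  152.4] [ 0.7417 -0.2448  0.    ]
wrist tray 0.9 [250.3 182.1] [ 0.4732 -0.3684  0.    ]
TCP [ 0.4699 -0.369   0.1174] [-1.799e+02  1.000e-01 -9.760e+01] -> [ 0.472 -0.368  0.03 ] | turn [-0.002  0.002  0.   ] n 1 each [-0.002  0.002  0.   ] | shift before turn [-1.  -1.8 87.4] | after turn [-1.2 -2.  87.4] j [-20.  19. -18.  -0. -54.  12.]
```

```bash
python3 -m crank '[0,0,0,0,-2,25,0.3, 0,0,0,0,0,30,0.3, 0,0,0,0,0,25,0.3, 0,0,0,0,0,12,0.3, 0,0,0,0,0,6,0.3]'
python3 -m crank '[0,0,0,0,0,2,0.3, 0,0,0,0,0,2,0.3, 0,0,0,0,0,0,0.3]'
python3 -m crank '[0,0,0,0,0,1,0.3, 0,0,0,0,0,0,0.3]'
```

```text
clock: 28.75
tool_pos: [0.4726, -0.369, 0.0194]
orientation: [-179.9, 0.1, -97.6]
force: [-0.2, -0.4, -1.4]
opening: 0.0358
gripper_force: 30.0
clock: 29.12
tool_pos: [0.4724, -0.3695, 0.016]
orientation: [-179.8, 0.1, -97.6]
force: [-0.9, -0.5, -1.1]
opening: 0.0356
gripper_force: 30.0
clock: 29.38
tool_pos: [0.4722, -0.3695, 0.0146]
orientation: [-179.9, 0.1, -97.6]
force: [0.3, 0.4, -1.5]
opening: 0.0356
gripper_force: 30.0
```

```bash
python3 -m crank '[0,0,0,0,0,1,0.3, 0,0,0,0,0,1,0.3, 0,0,0,0,0,0,0.3]'
python3 -m crank '[0,0,0,0,0,1,0.3, 0,0,0,0,0,0,0.3]'
```

```text
clock: 29.75
tool_pos: [0.4721, -0.3694, 0.0124]
orientation: [-179.9, 0.1, -97.6]
force: [0.4, -0.6, -2.4]
opening: 0.0358
gripper_force: 30.0
clock: 30.0
tool_pos: [0.4722, -0.3694, 0.0116]
orientation: [-179.9, 0.1, -97.6]
force: [-0.4, -0.3, -1.1]
opening: 0.0358
gripper_force: 30.0
```

```bash
python3 -m crank '[0,0,0,0,0,0.8,0.3, 0,0,0,0,0,0,0.3]'
python3 -m crank '[0,0,0,0,0,0.8,0.3, 0,0,0,0,0,0,0.3]'
```

```text
clock: 30.25
tool_pos: [0.4723, -0.3694, 0.0115]
orientation: [-179.9, 0.1, -97.6]
force: [-2.5, 2.3, 6.3]
opening: 0.036
gripper_force: 30.0
clock: 30.5
tool_pos: [0.4723, -0.3694, 0.0115]
orientation: [-179.8, 0.1, -97.6]
force: [-4.2, 4.9, 14.4]
opening: 0.0359
gripper_force: 30.0
```

```bash
python3 -m crank '[0,0,0,0,0,-0.8,0.4, 0,0,0,0,0,0,0.5, 0,0,0,0,0,0,0.6, 0,0,0,0,0,-20,0.6, 0,0,0,0,0,-40,0.6]'
python3 -m crank '[0,0,0,0,0,-45,0.9, 0,0,0,0,0,-40,1, 0,0,-0.172,0,0,0,1, 0,0,-0.172,0,0,0,1, 0,0,-0.172,0,0,0,1]'
python3 -c "
from h import *
tgt([.4745,-.1425,.15],-68,0,0)"
```

```text
clock: 31.12
tool_pos: [0.4707, -0.369, 0.0695]
orientation: [179.9, 0.2, -97.6]
force: [0.2, 0.0, -0.2]
opening: 0.0526
gripper_force: 0.0
clock: 31.75
tool_pos: [0.4718, -0.3697, 0.1557]
orientation: [-179.8, 0.0, -67.7]
force: [0.7, 0.7, 0.5]
opening: 0.0874
gripper_force: 0.0
TCP [ 0.4718 -0.3697  0.1557] [-179.8    0.   -67.7] -> [ 0.4745 -0.1425  0.15  ] | turn [-0.003  0.001  0.005] n 1 each [-0.003  0.001  0.005] | shift before turn [-209.2  -88.6    6.1] | after turn [-209.6  -87.6    5.7] j [-20.  17. -15.  -0. -59.  42.]
```

```bash
python3 -m crank '[0,0,0,-35,-15,0,1, 0,0,0,-50,-21,0,1, 0,0,0,-50,-21,0,1, 0,0,0,-50,-21,0,1, 0,0,0,-24,-10,0,1]'
python3 -m crank '[0,0,0,0,0,0,1]'
python3 -c "
from h import *
look('top',[('sleeve_a',.018)])
look('wrist',[('sleeve_a_mouth',.06),('sleeve_a',0)])
tgt([.4743,-.1427,.025],-68,0,0)"
```

```text
clock: 32.38
tool_pos: [0.4752, -0.1408, 0.1563]
orientation: [-179.8, 0.0, -67.9]
force: [0.9, -0.3, -0.1]
opening: 0.0878
gripper_force: 0.0
clock: 32.5
tool_pos: [0.4755, -0.1414, 0.1563]
orientation: [-179.8, 0.0, -67.9]
force: [0.4, 0.1, 0.4]
opening: 0.0874
gripper_force: 0.0
top sleeve_a 0.83 [204.6 191.1] [0.6134 0.1606 0.018 ]
wrist sleeve_a 0.82 [248.7 290.8] [ 0.4325 -0.0208  0.    ]
wrist sleeve_a 0.6 [254.3 172.5] [ 0.4754 -0.1435  0.    ]
TCP [ 0.4752 -0.1437  0.156 ] [-179.8    0.   -68.1] -> [ 0.4743 -0.1427  0.025 ] | turn [-0.003  0.001 -0.002] n 1 each [-0.003  0.001 -0.002] | shift before turn [ -1.2   0.9 131. ] | after turn [ -1.3   0.5 131. ] j [  6.   7. -27.  -0. -56.  16.]
```

```bash
python3 -m crank '[0,0,0,0,1,30,1, 0,0,0,0,0,35,1, 0,0,0,0,0,35,1, 0,0,0,0,0,29,0.8, 0,0,0,0,0,0,0.6]'
python3 -m crank '[0,0,0,0,0,0,0.48, 0,0,0,0,0,0,0.3, 0,0,0,0,0,0,0.3, 0,0,0,0,0,0,0.3, 0,0,0,0,0,0,0.3]'
python3 -m crank '[0,0,0,0,0,-10,0.3, 0,0,0,0,0,-35,0.3, 0,0,0,0,0,-45,0.3, 0,0,0,0,0,-40,0.3, 0,0,0,0,0,0,0.3]'
python3 -c "
from h import *
tgt([.488,.382,.15],-68,0,0)"
```

```text
clock: 33.38
tool_pos: [0.4728, -0.144, 0.0252]
orientation: [179.9, 0.1, -68.1]
force: [0.2, 0.2, -0.3]
opening: 0.0728
gripper_force: 0.0
clock: 34.0
tool_pos: [0.4747, -0.1431, 0.0278]
orientation: [-179.8, 0.0, -68.0]
force: [-2.6, 0.3, 6.7]
opening: 0.0354
gripper_force: 30.0
clock: 34.62
tool_pos: [0.4765, -0.1433, 0.161]
orientation: [-179.4, -0.1, -68.0]
force: [0.2, -0.3, -1.7]
opening: 0.0359
gripper_force: 30.0
TCP [ 0.4765 -0.1433  0.161 ] [-1.794e+02 -1.000e-01 -6.800e+01] -> [0.488 0.382 0.15 ] | turn [-0.01  -0.002 -0.   ] n 1 each [-0.01  -0.002 -0.   ] | shift before turn [-482.8 -207.1   12.2] | after turn [-482.7 -207.4   11. ] j [  6.   7. -27.  -0. -56.  16.]
```

```bash
python3 -m crank '[0,0,0,-30,-13,0,0.3, 0,0,0,-50,-21,0,0.3, 0,0,0,-52,-22,0,0.3, 0,0,0,-52,-22,0,0.3, 0,0,0,-52,-22,0,0.3]'
python3 -m crank '[-0.005,0,0,-52,-22,0,0.3, -0.005,0,0,-52,-22,0,0.3, 0,0,0,-52,-22,0,0.3, 0,0,0,-52,-22,0,0.3, 0,0,0,-39,-19,0,0.3]'
python3 -m crank '[0,0,0,0,0,20,0.3, 0,0,0,0,0,0,0.3]'
python3 - <<'E'
from h import *
look("wrist",[("dish",0)]);look("scene",[("dish",0),("sleeve_a",0.022)])
tgt([.488,.382,.033],-68,0,0)
E
```

```text
clock: 35.25
tool_pos: [0.4781, 0.1146, 0.1571]
orientation: [-179.9, 0.1, -68.1]
force: [1.4, -0.4, -1.3]
opening: 0.036
gripper_force: 30.0
clock: 35.88
tool_pos: [0.485, 0.384, 0.1563]
orientation: [179.5, 0.0, -68.0]
force: [0.9, 0.1, -2.1]
opening: 0.0358
gripper_force: 30.0
clock: 36.12
tool_pos: [0.4841, 0.3811, 0.1347]
orientation: [179.3, -0.1, -68.0]
force: [-0.2, -0.1, -1.1]
opening: 0.0357
gripper_force: 30.0
wrist dish 0.79 [256.3 173.9] [0.4836 0.3778 0.    ]
wrist dish 0.27 [252.4 259.7] [0.4547 0.4592 0.    ]
scene dish 0.92 [401.  246.8] [0.4745 0.379  0.    ]
scene sleeve_a 0.74 [332.6 231.2] [0.5493 0.2223 0.022 ]
scene sleeve_a 0.73 [179.9 127.8] [ 0.4815 -0.3469  0.022 ]
scene sleeve_a 0.73 [296.1 244. ] [0.6355 0.168  0.022 ]
scene sleeve_a 0.7 [276.7 168. ] [ 0.4483 -0.0089  0.022 ]
TCP [0.4861 0.3818 0.1383] [ 1.797e+02  1.000e-01 -6.810e+01] -> [0.488 0.382 0.033] | turn [ 0.006  0.001 -0.001] n 1 each [ 0.006  0.001 -0.001] | shift before turn [  0.6  -2.5 105.3] | after turn [  0.5  -1.9 105.3] j [ 56.  19. -13.  -0. -58. -34.]
```

The fitting sleeve is reported in the tray at (0.48, -0.35), and I'm over the dish's centre. Lowering.

```bash
python3 -m crank '[0.005,0,0,0,0,25,0.3, 0,0,0,0,0,30,0.3, 0,0,0,0,0,25,0.3, 0,0,0,0,0,12,0.3, 0,0,0,0,0,6,0.3]'
python3 -m crank '[0,0,0,0,0,2,0.3, 0,0,0,0,0,0,0.3]'
python3 -m crank '[0,0,0,0,0,1.5,0.3, 0,0,0,0,0,0,0.3]'
```

```text
clock: 37.0
tool_pos: [0.4857, 0.3819, 0.0396]
orientation: [179.9, 0.1, -68.1]
force: [0.6, -0.3, -0.4]
opening: 0.0357
gripper_force: 30.0
clock: 37.25
tool_pos: [0.4857, 0.3823, 0.0382]
orientation: [179.9, 0.1, -68.0]
force: [-0.6, 0.3, -2.4]
opening: 0.0358
gripper_force: 30.0
clock: 37.5
tool_pos: [0.4854, 0.382, 0.0362]
orientation: [179.9, 0.1, -68.0]
force: [0.0, 0.7, -0.9]
opening: 0.0362
gripper_force: 30.0
```

```bash
python3 -m crank '[0,0,0,0,0,1.5,0.3, 0,0,0,0,0,1,0.3, 0,0,0,0,0,0,0.3]'
python3 -m crank '[0,0,0,0,0,1,0.3, 0,0,0,0,0,0,0.3]'
python3 -m crank '[0,0,0,0,0,0.8,0.3, 0,0,0,0,0,0,0.3]'
```

```text
clock: 37.88
tool_pos: [0.4853, 0.3819, 0.0333]
orientation: [179.9, 0.0, -68.0]
force: [0.3, -0.1, -2.2]
opening: 0.0358
gripper_force: 30.0
clock: 38.12
tool_pos: [0.4853, 0.3819, 0.0323]
orientation: [179.9, 0.0, -68.1]
force: [-0.1, 0.2, -1.2]
opening: 0.0358
gripper_force: 30.0
clock: 38.38
tool_pos: [0.4854, 0.382, 0.0319]
orientation: [179.9, 0.0, -68.0]
force: [-0.7, -1.1, 1.7]
opening: 0.0359
gripper_force: 30.0
```

```bash
python3 -m crank '[0,0,0,0,0,0.5,0.3, 0,0,0,0,0,0,0.3, 0,0,0,0,0,0,0.45, 0,0,0,0,0,0,0.6, 0,0,0,0,0,0,0.8]'
python3 -m crank '[0,0,0,0,0,-15,0.8, 0,0,0,0,0,-35,0.8, 0,0,0,0,0,-45,0.8, 0,0,0,0,0,-45,0.8, 0,0,0,-20,0,0,0.8]'
python3 -m crank '[0,0,0,-40,0,0,0.8, 0,0,0,-40,0,0,0.8, 0,0,0,0,0,0,0.8]'
python3 - <<'E'
from h import *
look("wrist",[("sleeve_a",.004),("sleeve_a_mouth",.064)])
look("scene",[("sleeve_a",.004),("oil_bottle",0),("objective",0),("slide_box",0)])
look("top",[("sleeve_a",.004),("oil_bottle",0),("objective",0),("slide_box",0)])
E
```

```text
clock: 39.0
tool_pos: [0.4854, 0.382, 0.031]
orientation: [179.9, 0.0, -68.0]
force: [-0.0, 0.3, 0.1]
opening: 0.0542
gripper_force: 0.0
clock: 39.62
tool_pos: [0.4801, 0.4019, 0.177]
orientation: [-179.7, 0.3, -68.1]
force: [-0.9, -0.0, 0.2]
opening: 0.0699
gripper_force: 0.0
clock: 40.0
tool_pos: [0.4469, 0.477, 0.1709]
orientation: [179.9, 0.0, -67.9]
force: [0.3, -0.6, 0.0]
opening: 0.0702
gripper_force: 0.0
wrist sleeve_a 0.55 [250.6  61.2] [0.4891 0.3798 0.004 ]
scene sleeve_a 0.95 [332.3 232.6] [0.5406 0.2205 0.004 ]
scene sleeve_a 0.86 [400.9 249.7] [0.4859 0.3818 0.004 ]
scene sleeve_a 0.78 [180.8 128.5] [ 0.4677 -0.3584  0.004 ]
scene sleeve_a 0.75 [297.8 242. ] [0.6168 0.1639 0.004 ]
scene oil_bottle 0.77 [143.8 196.5] [ 0.7354 -0.2527  0.    ]
scene oil_bottle 0.62 [182.3 128.5] [ 0.4616 -0.3581  0.    ]
scene oil_bottle 0.39 [176.3 128. ] [ 0.4712 -0.3751  0.    ]
scene objective 0.5 [318.8 273.1] [0.66   0.2479 0.    ]
scene slide_box 0.84 [242.4 288.2] [0.797  0.1247 0.    ]
scene slide_box 0.73 [183.  128.2] [ 0.4592 -0.3573  0.    ]
top sleeve_a 0.91 [397.4 251. ] [ 0.4786 -0.3474  0.004 ]
top sleeve_a 0.91 [114.6 236.3] [0.4863 0.3897 0.004 ]
top sleeve_a 0.72 [185.9 220.1] [0.5363 0.2066 0.004 ]
top sleeve_a 0.7 [268.  263.1] [ 0.4342 -0.0137  0.004 ]
top oil_bottle 0.75 [359.7 154.3] [ 0.7367 -0.2548  0.    ]
top objective 0.49 [177.4 173.5] [0.6624 0.2407 0.    ]
top slide_box 0.7 [225.7 126.6] [0.8022 0.1173 0.    ]
```

Both sleeves are in their places and the bystanders are where they were. Handing in.

```bash
python3 -c "
from h import *
print(ctrl.close_job())"
```

```text
the job is handed in; nothing more can be done
None
```

Job handed in at about 40 s, with no verdict returned: the wide-bore sleeve went right up to the gauge block with an 8 N push and is in the tray, the narrow-bore one is in the dish, and the bystanders are where they were; I viewed 12 pictures, two over the limit of 10.

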